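Zero the cell diameter gauge: master on the arbor, shuttle held at the index notch

TASK

The diameter gauge needs zeroing for our cells: take the slimmer of the two steel setting sleeves from its stand and push it fully down onto the arbor of the shuttle at the loading end, then let go of it. Then grip the shuttle by its knob and slide it towards the gauge head until you feel the ball drop into the notch, without running through it, and finish still gripping the knob with the shuttle at rest in the notch (do not let go) so that I can take the zero reading. Leave the other sleeve and everything else on the bench where they are.

Things in the scene. Friction and masses are not known exactly. Their poses are not given: they have to be found in the camera images.
- sleeve_slim: the setting sleeve to use: plain steel tube 21 mm outside, 14 mm bore right through, 60 mm tall, about 90 g, standing upright and loose over a short pin (10 mm diameter, 10 mm high) of the stand. Origin: centre of its lower end; z along the tube, up. Which of the two pins it stands on varies
- sleeve_wide: the other setting sleeve, not to be used: steel tube 32 mm outside, 14 mm bore, 45 mm tall, on the other pin of the stand. Origin: centre of its lower end
- master_stand: grey block 46 x 120 x 14 mm, fixed on the bench, with two pins 64 mm apart along its y axis (at y = -32 and +32 mm) on which the sleeves stand, their lower ends on its top (14 mm up). Origin: centre of its underside; z up
- slide_base: aluminium base plate 120 x 340 x 10 mm fixed on the bench, with a steel rail along its y axis in the middle and an end stop at each end of the rail. Origin: centre of its underside; z up. The loading end is its +y end; the shuttle slides from there along its -y axis towards the gauge head
- shuttle (a joint): how far the shuttle (aluminium saddle 56 x 110 mm, deck 42 mm above the bench) stands from its end at the loading side, in m, 0 to 0.205, growing along -y of slide_base; it starts at 0 to 0.03. Loading end means below 0.06. It slides with about 1 N of friction, and takes up to about 4 N while the ball rides up its ramp and along its side strip
- arbor_seat (a point): point on the shuttle: centre of the shoulder (30 mm diameter, 46 mm above the bench) on which the sleeve must sit. Its z points up the arbor: an upright steel pin 12 mm in diameter, 44 mm tall above this point, its last 7 mm tapering to 6 mm. Moves with the shuttle; axes as slide_base
- knob (a point): point on the shuttle: middle of the grip of its knob, on the knob's axis, 66 mm above the bench, 65 mm behind the arbor (towards +y of slide_base). The knob is an upright black knurled cylinder 18 mm in diameter, from 50 to 78 mm above the bench, on a thin stem over the deck (42 mm). Axes as slide_base
- gauge: gauge head clamped on the base plate: two grey sensor blocks, each 22 x 34 mm, reaching 92 to 94 mm above the bench, one each side of the rail, 78 mm apart inside. Origin: on the base plate (10 mm up) midway between them, on the beam line; axes as slide_base. Clamped 40 to 110 mm on the -y side of the base's middle. In the notch, arbor_seat and gauge have the same y along slide_base
- index_ball (a point): spring-loaded steel ball, 8 mm, at the foot of the gauge's farther (+x) block, on the beam line, pressing on a strip along the shuttle's +x side. The strip has a ramp (met some 25 mm before the notch), then is flat, with one notch level with the arbor. In the last 3 mm the ball draws the shuttle in with 3 to 5 N, in the notch it holds against some 12 N either way; beyond that it jumps out
- cutters: side cutters 152 mm long lying on the bench: a bystander
- driver_a: screwdriver 204 mm long lying on the bench: a bystander
- marker_b: marker pen 130 mm long lying on the bench: a bystander
- hexkey: hex key 83 mm long lying on the bench: a bystander
- tape_amber: tape roll 66 mm across, 19 mm high, lying on the bench: a bystander
- cell_0: round cell 21 mm across, 70 mm tall, standing on the bench: a bystander
- meter: hand meter 138 x 80 x 44 mm lying on the bench: a bystander
Not all that is in view belongs to the job. What is shaped like the sleeve_slim but blue, pink or yellow is not meant.

How it is judged:
By the outcome, as a careful person would: the job done as asked, in the order asked, and still so for the second after the job is handed in, while the arm keeps its last pose, push and grip.
It also fails if it takes over 64 s, if anything falls off the work surface, if the arm or the gripper's body presses on something with over 40 N, if the wrist force passes 120 N, or if a joint passes its speed limit or range.

ROBOT

A 6-joint arm with a two-finger parallel gripper is mounted at the origin on a cart in front of the work surface, level with it; the furniture and walls round the work are solid. World frame = base frame: x ahead of the robot, y to its left, z up, the work surface at z = 0. Lengths are in mm, angles in rad, forces in N, time in s.
With the tool pointing down it reaches from about 425 to 950 mm from the base axis. Payload 3.5 kg.
Tool frame: the origin (TCP) lies between the finger pads, 19 mm behind the fingertips; this is the grasp point; z points along the fingers, y is the line along which they close (so a half turn about z gives the same grasp; the last joint's range is limited). The gripper opens to 85 mm and grips with 20 to 120 N. Pads are 22 mm wide; open, the fingers measure 114 mm over their backs; the gripper's body (76 mm by 85 mm) begins 54 mm behind the grasp point. The pads swing forward as they close: fully open they stand 13 mm farther back than shut.
Start: joints at [1.132, 0.286, 1.577, -0, 1.279, -0.15], TCP at [192.205, 647.042, 250.025] pointing down, gripper open.
Joint ranges: [-2.77, 2.77], [-0.9, 2.22], [0.21, 2.48], [-1.53, 4.67], [0.24, 2.81], [-2.84, 2.84]. Speed limits (rad/s): [2.79, 2.79, 3.14, 3.14, 3.14, 3.14].

INTERFACE

Orientations are given as [roll, pitch, yaw] about the fixed x, y, z axes, in that order (R = Rz(yaw) Ry(pitch) Rx(roll)).
In Python, from station import status, vision, ctrl gives the robot as it stands.
- The arm moves only by the shell command python3 -m creep 'ROWS' [FORCE]. ROWS is JSON, a list of rows, each an object of numbers: "dx", "dy", "dz": the shift along the tool's x, y, z in cm; "turn": the turn about the tool's z in degrees; "grip": the opening, from 0 (shut) to 1 (fully open). In form: [{"dx": .., "dy": .., "dz": .., "turn": .., "grip": ..}, ...]. A call has 1 to 12 rows; each row shifts and turns the commanded pose from where the row before left it, along the tool's axes as they then stand; what a row does not reach is not made up. A row lasts 1/12 s, in which the tool goes at most 41.7 mm and 7.16 degrees, less where a joint would pass 70% of its speed; a pose out of reach is approached as far as the arm can. A call with a gripper value outside its range is refused whole. The fingers move at their own pace and stop on an object; FORCE is the grip in N (left out, the last holds). Time passes only in rows, so rows that do not move let the fingers close. It gives the time, the measured TCP pose, the force, the opening and the grip force at its end, in the units of the state.
- status.read_state(): the state, without advancing time (a new reading comes with each control period).
- vision.snapshot(name): name is "scene" or "side" or "wrist"; returns a dict with "img" (480x640x3 uint8, red, green, blue), "intrinsics" (3x3 intrinsics, pixels), "k1" (the pictures are not rectified: a ray, as slopes to the right and down, at radius r is drawn at 1 + k1 r^2 times it, then the intrinsics apply), "R" (3x3) and "t" (3): a world point X has camera coordinates R X + t. Camera axes: x right, y down, z forward; pixel columns grow to the right and rows downward; lengths in mm; the calibration is good to about 2 mm. A picture is of the moment at which its call begins. There is no depth.
- ctrl.finish_job(): hands the job in; it is judged then, once.
The state is a dict: "time": time; "q": joint angles; "qd": joint speeds; "joint_torque": joint torques, N m; "ee_pos": TCP position; "tcp_rot": TCP orientation; "contact_force": force on the tool from outside, world axes, zero at the start; "moment": the same for the moment, N m; "width": finger opening in mm; "grasp_force": force on a finger pad.
Only numpy, scipy, OpenCV 4.12 (cv2) and the standard library are available. Lean on these libraries where they do the work, as an engineer would, in place of code of your own. Each camera call takes 0.05 s, during which the arm holds its last target. There are 200 camera calls.

## Working session

There is one attempt and no reset: what is moved stays moved. The work goes in short steps, Python scripts to look and compute and a shell command to move; the robot and the scene stay as the last step left them, time stands still between calls to the robot, and variables do not carry over. Pictures are saved under pics/ and viewed, at most 10 in all, crops included, and the job is handed in when it is done.

```bash
mkdir -p pics
cat > h.py <<'E'
import numpy as np, cv2
from station import status, vision, ctrl
def snap(n):
    s=vision.snapshot(n); return s
def save(s,fn,crop=None,scale=1):
    im=cv2.cvtColor(np.asarray(s["img"]),cv2.COLOR_RGB2BGR)
    if crop: x0,y0,x1,y1=crop; im=im[y0:y1,x0:x1]
    if scale!=1: im=cv2.resize(im,None,fx=scale,fy=scale,interpolation=cv2.INTER_CUBIC)
    cv2.imwrite(fn,im)
def ray(s,u,v):
    K=np.array(s["intrinsics"]);k1=s["k1"];R=np.array(s["R"]);t=np.array(s["t"])
    p=cv2.undistortPoints(np.array([[[u,v]]],float),K,np.array([k1,0,0,0.]))[0,0]
    return -R.T@t, R.T@np.array([p[0],p[1],1.])
def onz(s,u,v,z):
    c,d=ray(s,u,v); return c+d*(z-c[2])/d[2]
def proj(s,X):
    K=np.array(s["intrinsics"]);R=np.array(s["R"]);t=np.array(s["t"])
    return cv2.projectPoints(np.array([X],float),cv2.Rodrigues(R)[0],t,K,np.array([s["k1"],0,0,0.]))[0][0,0]
E
python3 - <<'E'
from h import *
st=status.read_state(); print({k:np.round(v,3).tolist() for k,v in st.items()})
import pickle
for n in("scene","side","wrist"):
    s=snap(n); save(s,f"pics/{n}0.png"); pickle.dump(s,open(f"{n}0.pkl","wb"))
    R=np.array(s["R"]);print(n,(-R.T@np.array(s["t"])).round(),R[2].round(2),s["k1"])
E
```

```text
{'time': 0.0, 'q': [1.132, 0.287, 1.578, -0.0, 1.279, -0.15], 'qd': [0.001, 0.001, -0.001, 0.001, -0.0, -0.0], 'joint_torque': [-0.001, -40.599, -29.262, -0.0, 0.006, -0.0], 'ee_pos': [191.93, 646.502, 248.619], 'tcp_rot': [-3.139, -0.0, 2.853], 'contact_force': [0.16, -0.525, 0.922], 'moment': [-0.037, 0.004, 0.027], 'grasp_force': 0.0, 'width': 85.113}
scene [-218.  819.  719.] [ 0.57 -0.64 -0.52] -0.0858889444043543
side [ 126. 1240.  908.] [ 0.24 -0.81 -0.54] -0.0202294554499232
wrist [119. 670. 372.] [ 0.29 -0.09 -0.95] -0.018174768215820154
```

View pics/scene0.png

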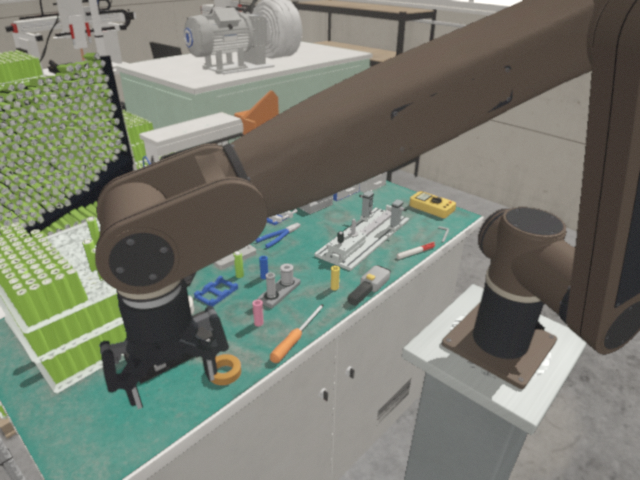

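View pics/side0.png

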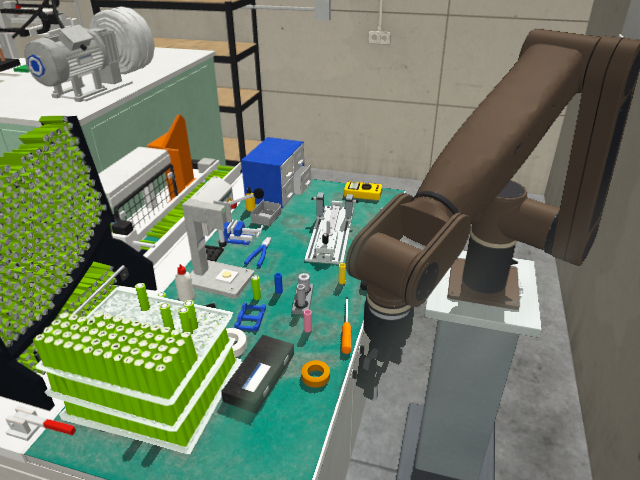

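The scene view shows the stand at about (280,288), with the slim grey sleeve at (270,285) and the wide one at (287,275). Lookalikes are blue (264,267), pink (258,313), yellow (335,278) and the green cell (239,264). The slide is at (362,235), with its black knob at (340,238). In the side view the stand is at (302,293) and the slide at (328,232). I choose the grey, thinner, taller tube and will check it in a close crop.

Run:
```python
from h import *
import pickle
a=pickle.load(open("scene0.pkl","rb"));b=pickle.load(open("side0.pkl","rb"))
def c(s,x0,y0,x1,y1,sc): return cv2.resize(cv2.cvtColor(np.asarray(s["img"]),cv2.COLOR_RGB2BGR)[y0:y1,x0:x1],None,fx=sc,fy=sc,interpolation=cv2.INTER_CUBIC)
A=c(a,250,180,420,310,4.7); A=A[:600,:800]
cv2.imwrite("pics/c1.png",A)
B=c(b,270,185,370,325,4.25); cv2.imwrite("pics/c2.png",B)
print(A.shape,B.shape)
```

```text
(600, 799, 3) (595, 425, 3)
```

View pics/c1.png

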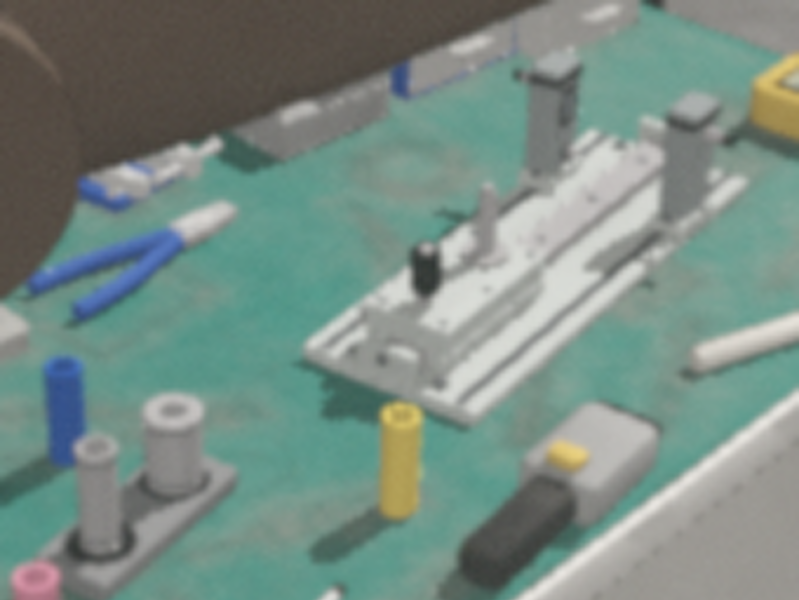

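View pics/c2.png

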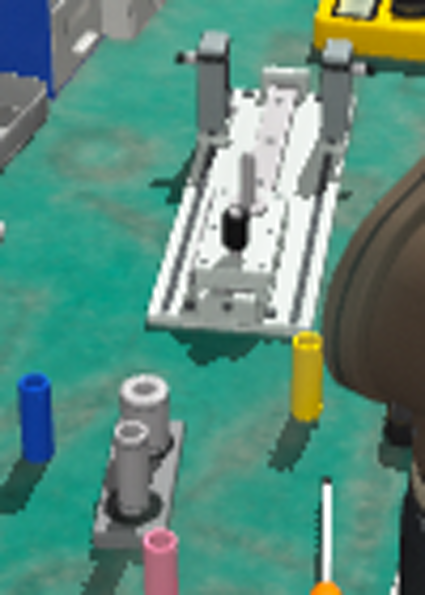

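The crops confirm the choice: the slim grey tube's top is at crop1 (97,450) and crop2 (131,432). The arbor tip is at crop1 (487,187) and the knob top at (425,247); crop2 has them at (247,155) and (236,210). Next I turn these into positions.

Run:
```python
from h import *
import pickle
a=pickle.load(open("scene0.pkl","rb"));b=pickle.load(open("side0.pkl","rb"))
A=lambda x,y:(250+x/4.7,180+y/4.7)
B=lambda x,y:(270+x/4.25,185+y/4.25)
P={"slim":(A(97,450),B(131,432),74),"wide":(A(173,411),B(145,389),59),"arbor":(A(488,186),B(247,154),90),"knob":(A(426,246),B(236,210),78),
"blue":(A(64,366),B(35,380),60),"gaugeL":(A(557,66),B(213,40),93),"gaugeR":(A(694,108),B(337,48),93),
"baseL":(A(306,352),B(150,323),10),"baseR":(A(470,420),B(298,330),10),"baseFarR":(A(745,180),None,10),"yellow":(A(403,412),B(307,341),70)}
for k,(pa,pb,z) in P.items():
    ra=ray(a,*pa)
    o=[onz(a,*pa,z).round(1)]
    if pb:
        o.append(onz(b,*pb,z).round(1)); rb=ray(b,*pb)
        M=np.stack([ra[1],-rb[1]],1); l=np.linalg.lstsq(M,rb[0]-ra[0],rcond=None)[0]
        p=ra[0]+l[0]*ra[1];q=rb[0]+l[1]*rb[1]; o+=[((p+q)/2).round(1),round(np.linalg.norm(p-q),1)]
    print(k,*o)
st=status.read_state();print(st["ee_pos"],st["tcp_rot"])
```

```text
slim [467.2 246.4  74. ] [471.8 244.4  74. ] [472.9 241.3  69.9] 2.4
wide [480.6 182.8  59. ] [483.1 181.5  59. ] [483.6 179.8  56.8] 1.3
arbor [482.4 -72.6  90. ] [483.9 -71.5  90. ] [485.2 -76.2  87.3] 0.4
knob [476.2 -10.9  78. ] [476.2 -13.7  78. ] [475.1  -9.9  79.7] 1.4
blue [551.6 195.5  60. ] [554.7 192.8  60. ] [554.8 192.6  58.4] 2.2
gaugeL [ 548.9 -222.3   93. ] [ 555.7 -230.4   93. ] [ 556.8 -233.9   88.6] 4.4
gaugeR [ 450.9 -236.    93. ] [ 456.8 -243.6   93. ] [ 457.6 -247.3   88.7] 4.1
baseL [520.5  40.8  10. ] [523.8  45.1  10. ] [527.7  33.5   2.2] 1.6
baseR [407.7  26.9  10. ] [419.6  25.   10. ] [424.1   5.7  -6.5] 3.8
baseFarR [ 453.9 -313.    10. ]
yellow [384.  112.3  70. ] [391.2 116.7  70. ] [395.4  99.   57.3] 0.7
[191.98215202 646.62012863 248.9014679 ] [-3.13972158e+00 -2.99799867e-04  2.85282180e+00]
```

Estimates: slim sleeve (470,245), wide (482,182), arbor (483,-73), knob (476,-12). The slide's yaw is about 6.7°. I go above the slim sleeve and turn so that the fingers close along the slide's x axis.

```bash
python3 -m creep '[{"dx":-3.0,"dy":-2.4},{"dx":-3.0,"dy":-2.4},{"dx":-3.0,"dy":-2.4},{"dx":-3.0,"dy":-2.4},{"dx":-3.0,"dy":-2.4},{"dx":-3.0,"dy":-2.4},{"dx":-3.0,"dy":-2.4},{"dx":-3.0,"dy":-2.4},{"dx":-3.0,"dy":-2.4},{"dx":-3.0,"dy":-2.4},{"dx":-3.0,"dy":-2.4},{"dx":-3.0,"dy":-2.4}]'
python3 -m creep '[{"turn":6.7},{"turn":6.7},{"turn":6.7},{"turn":6.7},{"turn":6.7},{"turn":6.7},{"turn":6.7},{"turn":6.7},{"turn":6.7},{"turn":6.7},{}]'
python3 - <<'E'
from h import *
import pickle
for n in("scene","side","wrist"):
    s=snap(n); save(s,f"pics/{n}1.png"); pickle.dump(s,open(f"{n}1.pkl","wb"))
st=status.read_state();print(st["ee_pos"],np.degrees(st["tcp_rot"]))
E
```

```text
[192.12035123 646.86345818 249.54153231] [-1.79953250e+02 -6.33413450e-03  1.63453227e+02]$[0]: bad value
$[0]: bad value
```

View pics/wrist1.png

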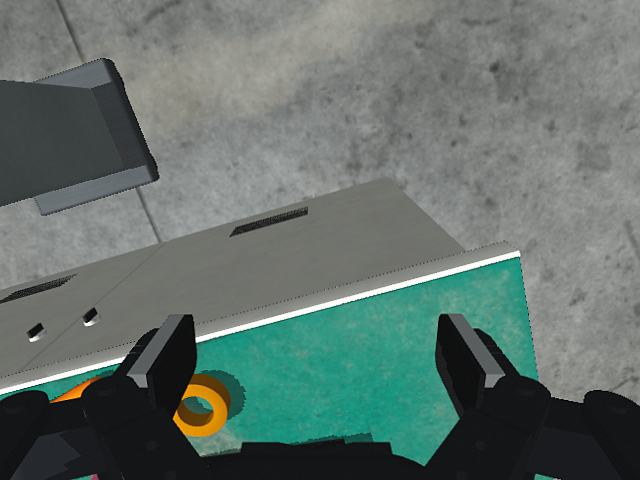

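The rows were refused and the arm has not moved, so this wrist picture is from the start pose: bench edge and tape roll (203,405). Each row probably needs all its keys.

```bash
python3 -m creep '[{"dx":-3.0,"dy":-2.4,"dz":0,"turn":0,"grip":1},{"dx":-3.0,"dy":-2.4,"dz":0,"turn":0,"grip":1},{"dx":-3.0,"dy":-2.4,"dz":0,"turn":0,"grip":1},{"dx":-3.0,"dy":-2.4,"dz":0,"turn":0,"grip":1},{"dx":-3.0,"dy":-2.4,"dz":0,"turn":0,"grip":1},{"dx":-3.0,"dy":-2.4,"dz":0,"turn":0,"grip":1},{"dx":-3.0,"dy":-2.4,"dz":0,"turn":0,"grip":1},{"dx":-3.0,"dy":-2.4,"dz":0,"turn":0,"grip":1},{"dx":-3.0,"dy":-2.4,"dz":0,"turn":0,"grip":1},{"dx":-3.0,"dy":-2.4,"dz":0,"turn":0,"grip":1},{"dx":-3.0,"dy":-2.4,"dz":0,"turn":0,"grip":1},{"dx":-3.0,"dy":-2.4,"dz":0,"turn":0,"grip":1}]'
python3 -m creep '[{"dx":0,"dy":0,"dz":0,"turn":6.7,"grip":1},{"dx":0,"dy":0,"dz":0,"turn":6.7,"grip":1},{"dx":0,"dy":0,"dz":0,"turn":6.7,"grip":1},{"dx":0,"dy":0,"dz":0,"turn":6.7,"grip":1},{"dx":0,"dy":0,"dz":0,"turn":6.7,"grip":1},{"dx":0,"dy":0,"dz":0,"turn":6.7,"grip":1},{"dx":0,"dy":0,"dz":0,"turn":6.7,"grip":1},{"dx":0,"dy":0,"dz":0,"turn":6.7,"grip":1},{"dx":0,"dy":0,"dz":0,"turn":6.7,"grip":1},{"dx":0,"dy":0,"dz":0,"turn":6.7,"grip":1}]'
python3 - <<'E'
from h import *
import pickle
for n in("scene","side","wrist"):
    s=snap(n); save(s,f"pics/{n}2.png"); pickle.dump(s,open(f"{n}2.pkl","wb"))
st=status.read_state();print(st["ee_pos"],np.degrees(st["tcp_rot"]),st["contact_force"])
E
```

```text
time: 1.3
ee_pos: [456.0, 266.8, 250.3]
tcp_rot: [3.141, 0.001, 2.853]
contact_force: [0.5, 1.8, -0.8]
width: 85.4
grasp_force: 0.0
time: 2.13
ee_pos: [455.2, 268.4, 250.1]
tcp_rot: [3.142, -0.0, 1.678]
contact_force: [-0.5, 0.1, 0.5]
width: 85.3
grasp_force: 0.0
[455.23010082 268.4246081  250.06492323] [ 1.79996584e+02 -5.58825934e-04  9.66134863e+01] [ 0.48191666  0.19889345 -0.21696258]
```

View pics/wrist2.png

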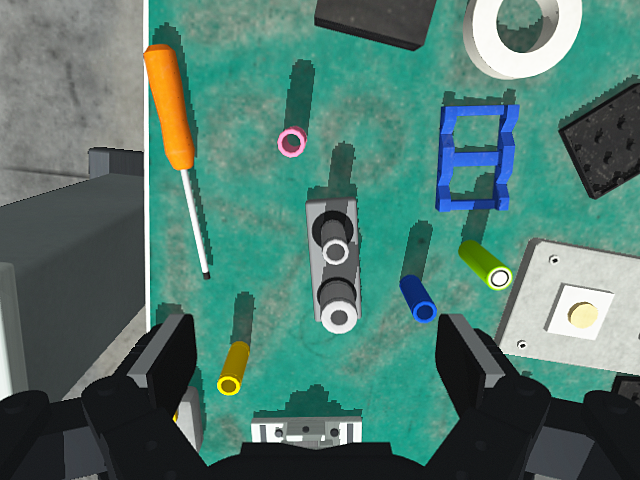

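The wrist view shows the slim sleeve's top ring at (335,251) and the wide one's at (339,317). Yellow is at (231,384), blue at (421,307), pink at (292,141), and the near end of the slide at (306,430).

Run:
```python
from h import *
import pickle
w=pickle.load(open("wrist2.pkl","rb"))
g=cv2.cvtColor(np.asarray(w["img"]),cv2.COLOR_RGB2HSV)
m=((g[...,1]<40)&(g[...,2]>190)).astype(np.uint8)
for n,(x,y),r,z in(("slim",(335,251),14,74),("wide",(339,317),20,59)):
    q=np.zeros_like(m);q[y-r-2:y+r+3,x-r-2:x+r+3]=m[y-r-2:y+r+3,x-r-2:x+r+3]
    p=np.argwhere(q)[:,::-1].astype(np.float32); c,rad=cv2.minEnclosingCircle(p)
    print(n,len(p),c,rad,onz(w,*c,z).round(1))
X=onz(w,335,251,74); print(proj(w,X),proj(w,X+[10.5,0,0]))
st=status.read_state();yw=st["tcp_rot"][2];tx=np.array([np.cos(yw),np.sin(yw)]);ty=np.array([np.sin(yw),-np.cos(yw)])
X=onz(w,*[335,251],74)[:2]; d=X-st["ee_pos"][:2];print(X,"tool dx dy mm",d@tx,d@ty)
```

```text
slim 238 (336.6650390625, 251.1116485595703) 18.137338638305664 [473.9 245.1  74. ]
wide 709 (338.26287841796875, 309.5206298828125) 23.705102920532227 [483.2 188.8  59. ]
[335. 251.] [348.61135453 252.45297122]
[472.60918465 245.08926808] tool dx dy mm -25.181625208269985 14.575884222404913
```

```bash
python3 -m creep '[{"dx":-1.25,"dy":0.7,"dz":0,"turn":0,"grip":1},{"dx":-1.25,"dy":0.7,"dz":0,"turn":0,"grip":1},{"dx":0,"dy":0,"dz":3,"turn":0,"grip":1},{"dx":0,"dy":0,"dz":3,"turn":0,"grip":1},{"dx":0,"dy":0,"dz":3,"turn":0,"grip":1},{"dx":0,"dy":0,"dz":3,"turn":0,"grip":1},{"dx":0,"dy":0,"dz":0,"turn":0,"grip":1}]'
python3 - <<'E'
from h import *
import pickle
w=snap("wrist"); save(w,"pics/w3.png"); pickle.dump(w,open("w3.pkl","wb"))
st=status.read_state();print(st["ee_pos"],np.degrees(st["tcp_rot"]),st["contact_force"])
E
```

```text
time: 2.87
ee_pos: [467.6, 243.7, 123.4]
tcp_rot: [-3.129, 0.002, 1.686]
contact_force: [-2.0, -0.7, -0.8]
width: 85.2
grasp_force: 0.0
[469.3892483  244.34527887 126.6259147 ] [-1.79529765e+02  8.27936531e-02  9.65677711e+01] [-0.03180003  0.23034926  1.14432163]
```

View pics/w3.png

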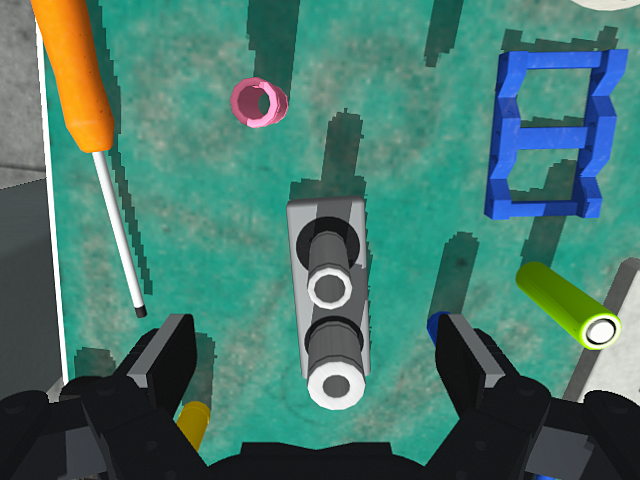

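The slim ring is at (329,287) and the wide one at (336,383). The fingers are clear of blue (437,328) and yellow (193,430).

```bash
cat >> h.py <<'E'
def off(w,u,v,z,du=0):
    st=status.read_state();yw=st["tcp_rot"][2];tx=np.array([np.cos(yw),np.sin(yw)]);ty=np.array([np.sin(yw),-np.cos(yw)])
    X=onz(w,u,v,z); d=X[:2]-st["ee_pos"][:2]; print("pt",X.round(1),"tool dx,dy mm",(d@tx).round(1),(d@ty).round(1),"tcp",np.round(st["ee_pos"],1),"proj TCP@z",proj(w,[*st["ee_pos"][:2],z]).round(1))
E
python3 - <<'E'
from h import *
import pickle
w=pickle.load(open("w3.pkl","rb"))
off(w,329,287,74); off(w,336,383,59)
E
```

```text
pt [472.7 245.1  74. ] tool dx,dy mm 0.4 3.4 tcp [469.4 244.3 126.6] proj TCP@z [321.5 287.8]
pt [484.4 183.6  59. ] tool dx,dy mm -62.1 8.0 tcp [469.4 244.3 126.6] proj TCP@z [321.5 275.2]
```

```bash
python3 -m creep '[{"dx":0,"dy":0.3,"dz":1.5,"turn":0,"grip":1},{"dx":0,"dy":0,"dz":2,"turn":0,"grip":1},{"dx":0,"dy":0,"dz":2,"turn":0,"grip":1},{"dx":0,"dy":0,"dz":1.4,"turn":0,"grip":1},{"dx":0,"dy":0,"dz":0,"turn":0,"grip":1},{"dx":0,"dy":0,"dz":0,"turn":0,"grip":1},{"dx":0,"dy":0,"dz":0,"turn":0,"grip":0.2},{"dx":0,"dy":0,"dz":0,"turn":0,"grip":0.2},{"dx":0,"dy":0,"dz":0,"turn":0,"grip":0.2},{"dx":0,"dy":0,"dz":0,"turn":0,"grip":0.2},{"dx":0,"dy":0,"dz":0,"turn":0,"grip":0.2},{"dx":0,"dy":0,"dz":0,"turn":0,"grip":0.2}]' 50
python3 -m creep '[{"dx":0,"dy":0,"dz":0,"turn":0,"grip":0},{"dx":0,"dy":0,"dz":0,"turn":0,"grip":0},{"dx":0,"dy":0,"dz":0,"turn":0,"grip":0},{"dx":0,"dy":0,"dz":0,"turn":0,"grip":0},{"dx":0,"dy":0,"dz":0,"turn":0,"grip":0},{"dx":0,"dy":0,"dz":0,"turn":0,"grip":0}]' 50
```

```text
time: 3.92
ee_pos: [475.2, 245.5, 61.6]
tcp_rot: [3.141, 0.0, 1.684]
contact_force: [0.9, 0.5, 2.7]
width: 19.3
grasp_force: 48.7
time: 4.42
ee_pos: [475.2, 245.6, 61.6]
tcp_rot: [3.141, 0.0, 1.684]
contact_force: [-1.6, -1.1, 5.6]
width: 19.3
grasp_force: 49.0
```

Gripped. Now I lift and travel until I am about 35 mm past the arbor, so the wrist camera can see it beside the held sleeve.

```bash
python3 -m creep '[{"dx":0,"dy":0,"dz":-1,"turn":0,"grip":0},{"dx":0,"dy":0,"dz":-2,"turn":0,"grip":0},{"dx":0,"dy":0,"dz":-2,"turn":0,"grip":0},{"dx":0,"dy":0,"dz":-2,"turn":0,"grip":0},{"dx":0,"dy":0,"dz":-2,"turn":0,"grip":0},{"dx":0,"dy":0,"dz":-2,"turn":0,"grip":0},{"dx":0,"dy":0,"dz":0,"turn":0,"grip":0}]'
python3 -m creep '[{"dx":-3,"dy":-0.25,"dz":0,"turn":0,"grip":0},{"dx":-3,"dy":-0.25,"dz":0,"turn":0,"grip":0},{"dx":-3,"dy":-0.25,"dz":0,"turn":0,"grip":0},{"dx":-3,"dy":-0.25,"dz":0,"turn":0,"grip":0},{"dx":-3,"dy":-0.25,"dz":0,"turn":0,"grip":0},{"dx":-3,"dy":-0.25,"dz":0,"turn":0,"grip":0},{"dx":-3,"dy":-0.25,"dz":0,"turn":0,"grip":0},{"dx":-3,"dy":-0.25,"dz":0,"turn":0,"grip":0},{"dx":-3,"dy":-0.25,"dz":0,"turn":0,"grip":0},{"dx":-3,"dy":-0.25,"dz":0,"turn":0,"grip":0},{"dx":-3,"dy":-0.25,"dz":0,"turn":0,"grip":0},{"dx":-2,"dy":-0.25,"dz":0,"turn":0,"grip":0}]'
python3 -m creep '[{"dx":0,"dy":0,"dz":0,"turn":0,"grip":0},{"dx":0,"dy":0,"dz":0,"turn":0,"grip":0},{"dx":0,"dy":0,"dz":0,"turn":0,"grip":0},{"dx":0,"dy":0,"dz":0,"turn":0,"grip":0},{"dx":0,"dy":0,"dz":0,"turn":0,"grip":0},{"dx":0,"dy":0,"dz":0,"turn":0,"grip":0}]'
python3 - <<'E'
from h import *
import pickle
for n in("scene","side","wrist"):
    s=snap(n); save(s,f"pics/{n}4.png"); pickle.dump(s,open(f"{n}4.pkl","wb"))
st=status.read_state();print(st["ee_pos"],np.degrees(st["tcp_rot"]),st["contact_force"])
print([proj(s,[*st["ee_pos"][:2],z]).round(1) for z in (172,124)])
E
```

```text
time: 5.0
ee_pos: [477.4, 246.4, 175.6]
tcp_rot: [3.133, -0.002, 1.684]
contact_force: [0.7, -0.4, -0.5]
width: 19.1
grasp_force: 48.9
time: 6.0
ee_pos: [483.9, -107.8, 169.7]
tcp_rot: [-3.141, -0.0, 1.682]
contact_force: [0.4, -0.5, -1.7]
width: 19.1
grasp_force: 48.9
time: 6.5
ee_pos: [484.5, -104.7, 170.9]
tcp_rot: [-3.142, -0.0, 1.685]
contact_force: [-0.3, 0.7, -0.8]
width: 19.0
grasp_force: 49.0
[ 484.58041078 -105.13128361  171.10285046] [1.79989383e+02 4.11148049e-03 9.65054006e+01] [-0.42287006 -0.05186799  0.15071377]
[array([316.2, 350.3]), array([316. , 291.4])]
```

View pics/wrist4.png

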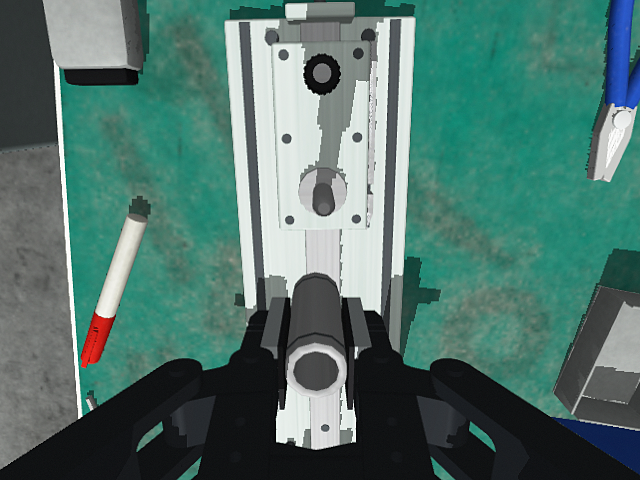

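The wrist view shows the knob at (322,73), the shoulder disc around (323,190) with the arbor tip near (324,208), and the held sleeve's top ring at (316,371). The slide is parallel to the tool. I take these features numerically.

Run:
```python
from h import *
import pickle
w=pickle.load(open("wrist4.pkl","rb"))
im=np.asarray(w["img"]).astype(int); g=im.mean(2).astype(int)
print(g[160:222:2,294:354:2])
off(w,324,208,90); off(w,323,190,46); off(w,322,73,78); off(w,316.3,371,183.5)
for z,dx in((90,0),(46,0)): pass
# knob mask
m=(g<60).astype(np.uint8); m[:, :295]=0;m[:,350:]=0;m[:45]=0;m[105:]=0
p=np.argwhere(m)[:,::-1].astype(np.float32);print("knob",cv2.minEnclosingCircle(p),len(p))
# sleeve ring
m=((g>185)).astype(np.uint8); m[:340]=0;m[402:]=0;m[:,:284]=0;m[:,350:]=0
n,l,s_,c=cv2.connectedComponentsWithStats(m)
print(s_[1:6],c[1:6].round(1))
```

```text
[[230 228 225 224 226 226 223 222 223 224 231 193 210 125 127 127 127 125
  129 130 131 124 232 227 218 230 226 227 226 222]
 [230 228 226 226 227 225 223 224 224 224 239 113 120 126 126 126 128 125
  129 131 129 124 233 226 218 230 225 227 226 221]
 [230 229 225 226 227 224 224 195 198 194 248 119 124 128 127 126 126 127
  128 131 129 117 228 227 218 230 225 227 225 222]
 [230 229 226 226 226 225 227 131 122 121 120 127 128 132 129 130 130 129
  129 131 130 114 233 228 220 229 225 227 225 222]
 [230 229 225 225 228 196 197 129 127 129 114 106  85  83  83  83  84  85
  108 134 131 123 109 203 184 230 225 226 225 222]
 [230 229 227 226 230 135 123 125 113 100 159 207  99 103 104 103 102 104
  105  86 110 130 126 120  98 233 225 226 224 223]
 [230 229 227 231 200 132 113 100 158 196 189 201  99 102 104 104 104 104
  104 105 105  79 106 210 197 240 228 227 225 222]
 [230 229 227 205 122 127 133 198 192 190 190 207 101 105 104 107 105 106
  105 105 102 202 165 114 117 120 229 227 225 222]
 [230 228 228 135 128  99 199 193 192 192 195 108 105 107 107 107 107 105
  106 105 101 198 197 142 
[... 2702 characters left out ...]
2 222 222 222 223 225
  224 227 226 224 225 227 220 228 226 226 231  91]]
pt [485.2 -74.4  90. ] tool dx,dy mm 30.5 4.1 tcp [ 484.6 -105.1  171.1] proj TCP@z [316.  264.5]
pt [485.3 -73.3  46. ] tool dx,dy mm 31.5 4.3 tcp [ 484.6 -105.1  171.1] proj TCP@z [315.9 239.7]
pt [476.7 -10.3  78. ] tool dx,dy mm 95.1 3.0 tcp [ 484.6 -105.1  171.1] proj TCP@z [315.9 256.8]
pt [ 484.6 -105.3  183.5] tool dx,dy mm -0.1 0.0 tcp [ 484.6 -105.1  171.1] proj TCP@z [316.3 370.6]
knob ((321.5, 73.97368621826172), 20.329959869384766) 872
[[ 314  344    3    1    3]
 [ 286  347   61   55 1348]
 [ 343  357    1    1    1]
 [ 293  376    1    1    1]] [[315.  344. ]
 [315.9 381.3]
 [343.  357. ]
 [293.  376. ]]
```

The tip sits dx +30.4, dy +4.0 mm from the sleeve's axis. I move over it and lower to just above the tip, then onto the taper.

```bash
python3 -m creep '[{"dx":1.5,"dy":0.2,"dz":0,"turn":0,"grip":0},{"dx":1.5,"dy":0.2,"dz":0,"turn":0,"grip":0},{"dx":0,"dy":0,"dz":1,"turn":0,"grip":0},{"dx":0,"dy":0,"dz":1,"turn":0,"grip":0},{"dx":0,"dy":0,"dz":0.5,"turn":0,"grip":0},{"dx":0,"dy":0,"dz":0,"turn":0,"grip":0},{"dx":0,"dy":0,"dz":0,"turn":0,"grip":0},{"dx":0,"dy":0,"dz":0,"turn":0,"grip":0},{"dx":0,"dy":0,"dz":0,"turn":0,"grip":0},{"dx":0,"dy":0,"dz":0,"turn":0,"grip":0}]'
python3 - <<'E'
from h import *
import pickle
for n in("scene","side"):
    s=snap(n); save(s,f"pics/{n}5.png"); pickle.dump(s,open(f"{n}5.pkl","wb"))
a=cv2.cvtColor(np.asarray(pickle.load(open("scene5.pkl","rb"))["img"]),cv2.COLOR_RGB2BGR)[170:270,300:410]
b=cv2.cvtColor(np.asarray(s["img"]),cv2.COLOR_RGB2BGR)[165:265,280:370]
f=lambda i:cv2.resize(i,None,fx=4,fy=4,interpolation=cv2.INTER_CUBIC)
cv2.imwrite("pics/c5.png",np.hstack([f(a),f(b)])[:, :800])
st=status.read_state();print(st["ee_pos"],np.degrees(st["tcp_rot"]),st["contact_force"])
E
```

```text
time: 7.48
ee_pos: [485.5, -75.7, 146.5]
tcp_rot: [3.141, 0.0, 1.683]
contact_force: [0.3, -0.5, -1.6]
width: 19.5
grasp_force: 48.9
[485.32971318 -75.59571283 146.39992432] [1.79961738e+02 2.17065448e-02 9.64437816e+01] [ 0.22904867  0.37225096 -1.72402551]
```

View pics/c5.png

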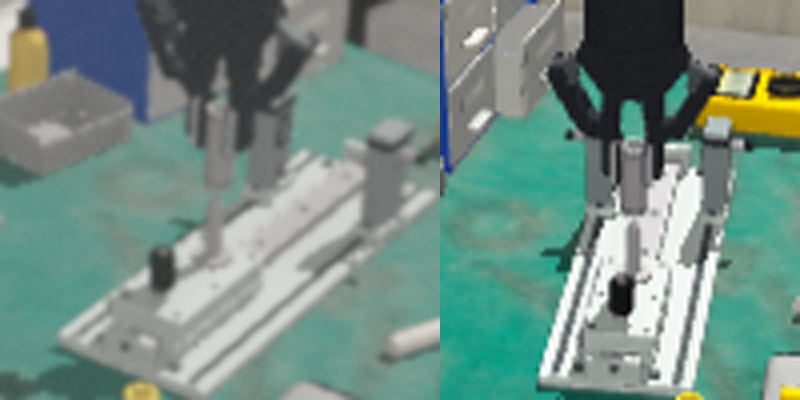

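The crop shows the sleeve hanging just above the arbor tip, about 1 mm to the right in both views: scene half (217,185) against (214,195), side half (634,210) against (632,225). I shift dx +1 mm and lower onto the taper, watching the force.

```bash
python3 -m creep '[{"dx":0.1,"dy":0,"dz":0.5,"turn":0,"grip":0},{"dx":0,"dy":0,"dz":0.5,"turn":0,"grip":0},{"dx":0,"dy":0,"dz":0.5,"turn":0,"grip":0},{"dx":0,"dy":0,"dz":0.5,"turn":0,"grip":0},{"dx":0,"dy":0,"dz":0,"turn":0,"grip":0},{"dx":0,"dy":0,"dz":0,"turn":0,"grip":0},{"dx":0,"dy":0,"dz":0,"turn":0,"grip":0}]'
```

```text
time: 8.17
ee_pos: [485.0, -74.4, 125.9]
tcp_rot: [-3.141, -0.0, 1.684]
contact_force: [0.7, -0.7, -0.8]
width: 19.0
grasp_force: 48.9
```

It is 12 mm onto the arbor with no force. I continue down.

```bash
python3 -m creep '[{"dx":0,"dy":0,"dz":0.5,"turn":0,"grip":0},{"dx":0,"dy":0,"dz":0.5,"turn":0,"grip":0},{"dx":0,"dy":0,"dz":0.5,"turn":0,"grip":0},{"dx":0,"dy":0,"dz":0.5,"turn":0,"grip":0},{"dx":0,"dy":0,"dz":0.5,"turn":0,"grip":0},{"dx":0,"dy":0,"dz":0.4,"turn":0,"grip":0},{"dx":0,"dy":0,"dz":0,"turn":0,"grip":0},{"dx":0,"dy":0,"dz":0,"turn":0,"grip":0},{"dx":0,"dy":0,"dz":0,"turn":0,"grip":0}]'
python3 -m creep '[{"dx":0,"dy":0,"dz":0.2,"turn":0,"grip":0},{"dx":0,"dy":0,"dz":0,"turn":0,"grip":0},{"dx":0,"dy":0,"dz":0.1,"turn":0,"grip":0},{"dx":0,"dy":0,"dz":0,"turn":0,"grip":0},{"dx":0,"dy":0,"dz":0,"turn":0,"grip":0}]'
```

```text
time: 8.92
ee_pos: [485.1, -74.5, 97.2]
tcp_rot: [3.141, 0.0, 1.683]
contact_force: [0.2, -0.2, -0.6]
width: 19.4
grasp_force: 48.9
time: 9.33
ee_pos: [485.0, -74.4, 94.0]
tcp_rot: [-3.142, -0.0, 1.683]
contact_force: [0.7, 0.6, 0.3]
width: 19.3
grasp_force: 48.9
```

```bash
python3 -m creep '[{"dx":0,"dy":0,"dz":0.1,"turn":0,"grip":0},{"dx":0,"dy":0,"dz":0,"turn":0,"grip":0},{"dx":0,"dy":0,"dz":0,"turn":0,"grip":0}]'
python3 -m creep '[{"dx":0,"dy":0,"dz":0.1,"turn":0,"grip":0},{"dx":0,"dy":0,"dz":0,"turn":0,"grip":0},{"dx":0,"dy":0,"dz":0,"turn":0,"grip":0}]'
```

```text
time: 9.58
ee_pos: [485.3, -74.5, 93.6]
tcp_rot: [3.141, 0.0, 1.684]
contact_force: [-1.8, -0.6, 3.8]
width: 19.0
grasp_force: 49.4
time: 9.83
ee_pos: [485.4, -74.8, 93.5]
tcp_rot: [-3.141, 0.001, 1.684]
contact_force: [-3.7, -0.5, 9.2]
width: 19.3
grasp_force: 50.1
```

It seated at z 93.5, as expected, with contact up to 9 N. I release, lift clear and go over the knob.

```bash
python3 -m creep '[{"dx":0,"dy":0,"dz":-0.1,"turn":0,"grip":0.5},{"dx":0,"dy":0,"dz":0,"turn":0,"grip":1},{"dx":0,"dy":0,"dz":0,"turn":0,"grip":1},{"dx":0,"dy":0,"dz":0,"turn":0,"grip":1},{"dx":0,"dy":0,"dz":0,"turn":0,"grip":1},{"dx":0,"dy":0,"dz":0,"turn":0,"grip":1},{"dx":0,"dy":0,"dz":0,"turn":0,"grip":1},{"dx":0,"dy":0,"dz":0,"turn":0,"grip":1}]'
python3 -m creep '[{"dx":0,"dy":0,"dz":-1,"turn":0,"grip":1},{"dx":0,"dy":0,"dz":-2,"turn":0,"grip":1},{"dx":0,"dy":0,"dz":-2,"turn":0,"grip":1},{"dx":0,"dy":0,"dz":-2,"turn":0,"grip":1},{"dx":2,"dy":0,"dz":-1,"turn":0,"grip":1},{"dx":2.4,"dy":-0.1,"dz":0,"turn":0,"grip":1},{"dx":2,"dy":0,"dz":0,"turn":0,"grip":1},{"dx":0,"dy":0,"dz":0,"turn":0,"grip":1},{"dx":0,"dy":0,"dz":0,"turn":0,"grip":1},{"dx":0,"dy":0,"dz":0,"turn":0,"grip":1},{"dx":0,"dy":0,"dz":0,"turn":0,"grip":1}]'
python3 - <<'E'
from h import *
import pickle
for n in("scene","side","wrist"):
    s=snap(n); save(s,f"pics/{n}6.png"); pickle.dump(s,open(f"{n}6.pkl","wb"))
g=np.asarray(s["img"]).mean(2)
st=status.read_state();c=proj(s,[476.5,-10.5,78]).round().astype(int);print("expected knob px",c, st["ee_pos"])
x,y=c;sub=(g[y-40:y+40,x-40:x+40]<60).astype(np.uint8)
n,l,S,C=cv2.connectedComponentsWithStats(sub)
for i in range(1,n):
    if S[i,4]>150: print(S[i],C[i]+[x-40,y-40])
E
```

```text
time: 10.5
ee_pos: [484.9, -74.4, 92.9]
tcp_rot: [-3.141, -0.0, 1.683]
contact_force: [0.2, -0.6, 0.1]
width: 85.3
grasp_force: 0.0
time: 11.42
ee_pos: [477.0, -11.6, 173.2]
tcp_rot: [3.141, 0.0, 1.683]
contact_force: [0.1, 0.5, -0.6]
width: 85.4
grasp_force: 0.0
expected knob px [315 253] [476.92255962 -11.58450901 172.99971022]
[ 25  13  33  42 851] [315.71915394 244.87074031]
```

The knob's top is at about (316,252), where expected, within 1 mm. I descend and grip it.

```bash
python3 -m creep '[{"dx":0.05,"dy":0,"dz":2.5,"turn":0,"grip":1},{"dx":0,"dy":0,"dz":2.5,"turn":0,"grip":1},{"dx":0,"dy":0,"dz":2.5,"turn":0,"grip":1},{"dx":0,"dy":0,"dz":2,"turn":0,"grip":1},{"dx":0,"dy":0,"dz":1,"turn":0,"grip":1},{"dx":0,"dy":0,"dz":0,"turn":0,"grip":1},{"dx":0,"dy":0,"dz":0,"turn":0,"grip":1},{"dx":0,"dy":0,"dz":0,"turn":0,"grip":1}]'
python3 -m creep '[{"dx":0,"dy":0,"dz":0,"turn":0,"grip":0.2},{"dx":0,"dy":0,"dz":0,"turn":0,"grip":0.15},{"dx":0,"dy":0,"dz":0,"turn":0,"grip":0.1},{"dx":0,"dy":0,"dz":0,"turn":0,"grip":0},{"dx":0,"dy":0,"dz":0,"turn":0,"grip":0},{"dx":0,"dy":0,"dz":0,"turn":0,"grip":0},{"dx":0,"dy":0,"dz":0,"turn":0,"grip":0},{"dx":0,"dy":0,"dz":0,"turn":0,"grip":0},{"dx":0,"dy":0,"dz":0,"turn":0,"grip":0}]' 50
```

```text
time: 12.23
ee_pos: [477.9, -10.8, 69.4]
tcp_rot: [3.139, 0.001, 1.683]
contact_force: [0.1, 0.7, 0.5]
width: 85.1
grasp_force: 0.0
time: 12.98
ee_pos: [476.8, -10.4, 68.4]
tcp_rot: [-3.141, 0.0, 1.684]
contact_force: [-2.3, -0.5, 5.2]
width: 16.8
grasp_force: 48.8
```

Gripped on the knob. I slide along tool -x, checking the side force so I can correct for rail misalignment.

```bash
cat > f.py <<'E'
from h import *
fs=[];ps=[]
for _ in range(4):
    s=snap("wrist"); st=status.read_state(); fs.append(st["contact_force"]);ps.append(st["ee_pos"])
yw=st["tcp_rot"][2];tx=np.array([np.cos(yw),np.sin(yw),0]);ty=np.array([np.sin(yw),-np.cos(yw),0])
f=np.mean(fs,0);p=np.mean(ps,0)
print("t",round(st["time"],1),"p",p.round(2),"travel",round(float((p-[476.8,-10.4,68.4])@-tx),2),"F tool x,y,z-up",(f@tx).round(2),(f@ty).round(2),f[2].round(2),"w",round(st["width"],1),"grip",round(st["grasp_force"],1),"yaw",np.degrees(yw).round(2))
E
python3 -m creep '[{"dx":-0.5,"dy":0,"dz":0,"turn":0,"grip":0},{"dx":-1,"dy":0,"dz":0,"turn":0,"grip":0},{"dx":-1,"dy":0,"dz":0,"turn":0,"grip":0},{"dx":-1,"dy":0,"dz":0,"turn":0,"grip":0},{"dx":-0.5,"dy":0,"dz":0,"turn":0,"grip":0},{"dx":0,"dy":0,"dz":0,"turn":0,"grip":0},{"dx":0,"dy":0,"dz":0,"turn":0,"grip":0},{"dx":0,"dy":0,"dz":0,"turn":0,"grip":0}]'; python3 f.py
```

```text
time: 13.65
ee_pos: [482.0, -50.6, 68.4]
tcp_rot: [3.14, 0.001, 1.683]
contact_force: [3.0, -0.2, 2.5]
width: 16.8
grasp_force: 49.0
t 13.8 p [481.94 -50.2   68.41] travel 40.12 F tool x,y,z-up -1.06 2.21 3.48 w 16.5 grip 49.0 yaw 96.46
```

The rail runs about 1° further towards +x, so I add a little dy.

```bash
python3 -m creep '[{"dx":-0.5,"dy":0.02,"dz":0,"turn":0,"grip":0},{"dx":-1,"dy":0.02,"dz":0,"turn":0,"grip":0},{"dx":-1,"dy":0.02,"dz":0,"turn":0,"grip":0},{"dx":-1,"dy":0.02,"dz":0,"turn":0,"grip":0},{"dx":-1,"dy":0.02,"dz":0,"turn":0,"grip":0},{"dx":-1,"dy":0.02,"dz":0,"turn":0,"grip":0},{"dx":-1,"dy":0.02,"dz":0,"turn":0,"grip":0},{"dx":-0.5,"dy":0.01,"dz":0,"turn":0,"grip":0},{"dx":0,"dy":0,"dz":0,"turn":0,"grip":0},{"dx":0,"dy":0,"dz":0,"turn":0,"grip":0},{"dx":0,"dy":0,"dz":0,"turn":0,"grip":0}]'; python3 f.py
```

```text
time: 14.77
ee_pos: [491.1, -119.9, 68.4]
tcp_rot: [3.14, 0.001, 1.683]
contact_force: [3.3, -0.3, 5.5]
width: 16.9
grasp_force: 49.1
t 15.0 p [ 491.08 -119.72   68.41] travel 110.23 F tool x,y,z-up -1.06 3.26 4.52 w 16.1 grip 49.1 yaw 96.45
```

Run:
```python
from h import *
import pickle
a=snap("scene");b=snap("side");pickle.dump((a,b),open("ab7.pkl","wb"))
# sleeve tip top and gauge tops expected; print predictions for the two gauge blocks and sleeve
st=status.read_state();d=np.array([np.sin(np.radians(7.3)),-np.cos(np.radians(7.3))])
p=np.array(st["ee_pos"][:2])+65*d
print("sleeve now",p.round(1))
for m in((499.9,-229),(503,-233),(507,-240)): print("to beam",round(float((np.array(m)-p)@d),1), "lateral",round(float((np.array(m)-p)@[d[1],-d[0]]),1))
```

```text
sleeve now [ 499.3 -184.1]
to beam 44.6 lateral 5.1
to beam 49.0 lateral 2.6
to beam 56.4 lateral -0.5
```

```bash
sed -i 's/range(4)/range(3)/' f.py
python3 -m creep '[{"dx":-0.5,"dy":0.04,"dz":0,"turn":0,"grip":0},{"dx":-0.5,"dy":0.02,"dz":0,"turn":0,"grip":0},{"dx":-0.5,"dy":0.01,"dz":0,"turn":0,"grip":0},{"dx":0,"dy":0,"dz":0,"turn":0,"grip":0},{"dx":0,"dy":0,"dz":0,"turn":0,"grip":0}]' >/dev/null; python3 f.py
python3 -m creep '[{"dx":-0.2,"dy":0.01,"dz":0,"turn":0,"grip":0},{"dx":-0.2,"dy":0,"dz":0,"turn":0,"grip":0},{"dx":0,"dy":0,"dz":0,"turn":0,"grip":0}]'>/dev/null; python3 f.py
python3 -m creep '[{"dx":-0.2,"dy":0.01,"dz":0,"turn":0,"grip":0},{"dx":-0.2,"dy":0,"dz":0,"turn":0,"grip":0},{"dx":0,"dy":0,"dz":0,"turn":0,"grip":0}]'>/dev/null; python3 f.py
python3 -m creep '[{"dx":-0.2,"dy":0.01,"dz":0,"turn":0,"grip":0},{"dx":-0.2,"dy":0,"dz":0,"turn":0,"grip":0},{"dx":0,"dy":0,"dz":0,"turn":0,"grip":0}]'>/dev/null; python3 f.py
```

```text
t 15.6 p [ 493.05 -134.5    68.39] travel 125.14 F tool x,y,z-up -0.88 1.96 6.07 w 16.8 grip 49.2 yaw 96.46
t 16.0 p [ 493.57 -138.3    68.39] travel 128.97 F tool x,y,z-up -0.42 1.15 6.14 w 16.8 grip 49.3 yaw 96.47
t 16.4 p [ 494.09 -142.25   68.39] travel 132.96 F tool x,y,z-up -0.28 1.6 6.32 w 16.8 grip 49.4 yaw 96.47
t 16.8 p [ 494.61 -146.2    68.39] travel 136.95 F tool x,y,z-up -0.73 1.33 6.53 w 16.4 grip 49.4 yaw 96.47
```

```bash
python3 -m creep '[{"dx":-0.2,"dy":0.01,"dz":0,"turn":0,"grip":0},{"dx":0,"dy":0,"dz":0,"turn":0,"grip":0}]'>/dev/null; python3 f.py
python3 -m creep '[{"dx":-0.2,"dy":0,"dz":0,"turn":0,"grip":0},{"dx":0,"dy":0,"dz":0,"turn":0,"grip":0}]'>/dev/null; python3 f.py
python3 -m creep '[{"dx":-0.2,"dy":0.01,"dz":0,"turn":0,"grip":0},{"dx":0,"dy":0,"dz":0,"turn":0,"grip":0}]'>/dev/null; python3 f.py
python3 -m creep '[{"dx":-0.2,"dy":0,"dz":0,"turn":0,"grip":0},{"dx":0,"dy":0,"dz":0,"turn":0,"grip":0}]'>/dev/null; python3 f.py
```

```text
t 17.1 p [ 494.81 -147.79   68.38] travel 138.54 F tool x,y,z-up 0.54 0.73 7.29 w 16.5 grip 49.4 yaw 96.46
t 17.5 p [ 495.04 -149.64   68.39] travel 140.41 F tool x,y,z-up 1.03 1.12 6.79 w 16.5 grip 49.4 yaw 96.46
t 17.8 p [ 495.29 -151.47   68.39] travel 142.25 F tool x,y,z-up 1.31 1.82 7.67 w 16.5 grip 49.4 yaw 96.46
t 18.1 p [ 495.53 -153.31   68.39] travel 144.11 F tool x,y,z-up 1.98 0.71 7.86 w 16.3 grip 49.5 yaw 96.45
```

The resistance starts rising at about 138 mm of travel: that is the ramp, so the notch should be near 163.

```bash
python3 -m creep '[{"dx":-0.2,"dy":0.01,"dz":0,"turn":0,"grip":0},{"dx":-0.2,"dy":0,"dz":0,"turn":0,"grip":0},{"dx":0,"dy":0,"dz":0,"turn":0,"grip":0}]'>/dev/null; python3 f.py
python3 -m creep '[{"dx":-0.2,"dy":0.01,"dz":0,"turn":0,"grip":0},{"dx":-0.2,"dy":0,"dz":0,"turn":0,"grip":0},{"dx":0,"dy":0,"dz":0,"turn":0,"grip":0}]'>/dev/null; python3 f.py
python3 -m creep '[{"dx":-0.2,"dy":0.01,"dz":0,"turn":0,"grip":0},{"dx":0,"dy":0,"dz":0,"turn":0,"grip":0}]'>/dev/null; python3 f.py
python3 -m creep '[{"dx":-0.1,"dy":0,"dz":0,"turn":0,"grip":0},{"dx":0,"dy":0,"dz":0,"turn":0,"grip":0}]'>/dev/null; python3 f.py
python3 -m creep '[{"dx":-0.1,"dy":0,"dz":0,"turn":0,"grip":0},{"dx":0,"dy":0,"dz":0,"turn":0,"grip":0}]'>/dev/null; python3 f.py
```

```text
t 18.5 p [ 496.14 -157.95   68.4 ] travel 148.79 F tool x,y,z-up -0.38 0.47 6.84 w 16.5 grip 49.3 yaw 96.48
t 18.9 p [ 496.66 -161.93   68.4 ] travel 152.8 F tool x,y,z-up -0.07 0.16 7.03 w 16.4 grip 49.3 yaw 96.47
t 19.2 p [ 496.94 -163.84   68.41] travel 154.73 F tool x,y,z-up 0.2 0.38 7.57 w 16.4 grip 49.3 yaw 96.48
t 19.5 p [ 497.05 -164.82   68.4 ] travel 155.72 F tool x,y,z-up 0.36 0.49 7.94 w 16.1 grip 49.3 yaw 96.48
t 19.9 p [ 497.22 -165.94   68.4 ] travel 156.85 F tool x,y,z-up -0.35 0.53 7.11 w 16.5 grip 49.3 yaw 96.48
```

Now on the flat strip, I make 1 mm steps and wait for the pull-in.

```bash
python3 -m creep '[{"dx":-0.1,"dy":0,"dz":0,"turn":0,"grip":0},{"dx":0,"dy":0,"dz":0,"turn":0,"grip":0}]'>/dev/null; python3 f.py
python3 -m creep '[{"dx":-0.1,"dy":0.01,"dz":0,"turn":0,"grip":0},{"dx":0,"dy":0,"dz":0,"turn":0,"grip":0}]'>/dev/null; python3 f.py
python3 -m creep '[{"dx":-0.1,"dy":0,"dz":0,"turn":0,"grip":0},{"dx":0,"dy":0,"dz":0,"turn":0,"grip":0}]'>/dev/null; python3 f.py
python3 -m creep '[{"dx":-0.1,"dy":0,"dz":0,"turn":0,"grip":0},{"dx":0,"dy":0,"dz":0,"turn":0,"grip":0}]'>/dev/null; python3 f.py
```

```text
t 20.2 p [ 497.43 -167.71   68.4 ] travel 158.63 F tool x,y,z-up -3.45 0.25 5.51 w 16.5 grip 49.2 yaw 96.5
t 20.5 p [ 497.59 -168.61   68.41] travel 159.54 F tool x,y,z-up -3.35 0.68 5.55 w 16.6 grip 49.3 yaw 96.5
t 20.8 p [ 497.7  -169.55   68.4 ] travel 160.49 F tool x,y,z-up -2.08 1.18 6.01 w 16.7 grip 49.2 yaw 96.49
t 21.1 p [ 497.76 -170.05   68.39] travel 161.0 F tool x,y,z-up -0.72 0.62 7.01 w 16.7 grip 49.3 yaw 96.48
```

The ball pulled the shuttle in from 158 mm, and the motion is now stiffening. One half-millimetre step will confirm the hold.

```bash
python3 -m creep '[{"dx":-0.05,"dy":0,"dz":0,"turn":0,"grip":0},{"dx":0,"dy":0,"dz":0,"turn":0,"grip":0}]'>/dev/null; python3 f.py
python3 -m creep '[{"dx":-0.05,"dy":0,"dz":0,"turn":0,"grip":0},{"dx":0,"dy":0,"dz":0,"turn":0,"grip":0}]'>/dev/null; python3 f.py
```

```text
t 21.4 p [ 497.77 -170.17   68.4 ] travel 161.11 F tool x,y,z-up 0.72 0.79 7.28 w 16.5 grip 49.4 yaw 96.47
t 21.8 p [ 497.79 -170.33   68.4 ] travel 161.28 F tool x,y,z-up 1.65 0.86 7.77 w 16.4 grip 49.5 yaw 96.46
```

It is held stiffly at 161.1–161.3 mm, so it sits in the notch. I back off half a millimetre to relieve the push and check with the last picture.

```bash
python3 -m creep '[{"dx":0.05,"dy":0,"dz":0,"turn":0,"grip":0},{"dx":0,"dy":0,"dz":0,"turn":0,"grip":0},{"dx":0,"dy":0,"dz":0,"turn":0,"grip":0}]'>/dev/null; python3 f.py
python3 - <<'E'
from h import *
a=snap("scene");b=snap("side")
A=cv2.cvtColor(np.asarray(a["img"]),cv2.COLOR_RGB2BGR)[170:320,240:420];B=cv2.cvtColor(np.asarray(b["img"]),cv2.COLOR_RGB2BGR)[180:330,270:370]
f=lambda i:cv2.resize(i,None,fx=2.85,fy=2.85,interpolation=cv2.INTER_CUBIC)
cv2.imwrite("pics/c9.png",np.hstack([f(A),f(B)]))
E
```

```text
t 22.1 p [ 497.77 -170.15   68.4 ] travel 161.1 F tool x,y,z-up 0.6 1.18 7.62 w 16.6 grip 49.4 yaw 96.48
```

View pics/c9.png

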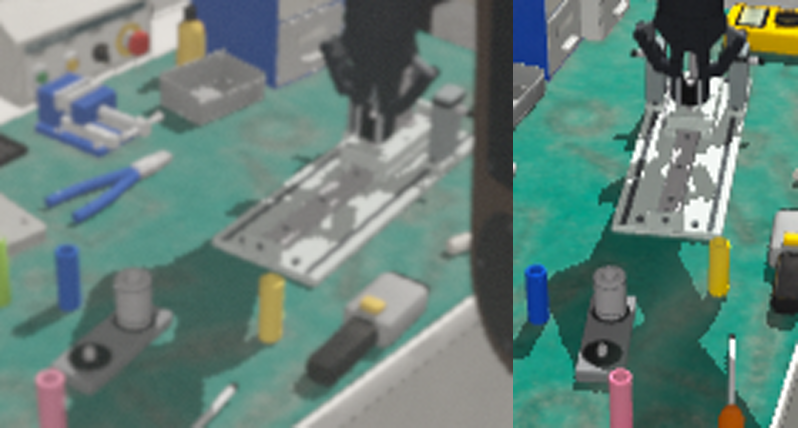

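The picture shows the wide sleeve still on its stand (132,300) and the other pin empty (90,355). The shuttle is up at the gauge with the gripper on its knob (375,125), and the bystanders in view have not moved. I hand the job in.

```bash
python3 -c "
from station import ctrl
print(ctrl.finish_job())"
```

```text
the job is handed in; nothing more can be done
None
```

The slim sleeve was pushed down to the arbor's shoulder (judged by height and contact force) and released, and the job is handed in with the shuttle at rest in the notch and the gripper still on its knob.

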